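# Turn the batch marker of the finished vase

### The arm

A 6-joint arm with a two-finger parallel gripper is mounted at the origin on the work surface. World frame = base frame: x ahead of the robot, y to its left, z up, the work surface at z = 0. Lengths are in m, angles in degrees, forces in N, time in s.
With the tool pointing down it reaches from about 0.275 to 0.85 m from the base axis. Payload 19 kg.
Tool frame: the origin (TCP) lies at the very end of the fingers, on their centre line; the grasp point (between the pads) lies 19 mm behind it; z points along the fingers, y is the direction in which the jaws open and shut (so a half turn about z gives the same grasp; the last joint's range is limited). The gripper opens to 85 mm and grips with 20 to 120 N. Pads are 22 mm wide; open, the fingers measure 114 mm over their backs; the gripper's body (76 mm by 85 mm) begins 54 mm behind the grasp point. The pads swing forward as they close: fully open they stand 13 mm farther back than shut.
Start: joints at [68.297, 8.623, 82.357, -0, 89.026, -7.678], TCP at [0.139, 0.558, 0.231] pointing down, gripper open.
Joint ranges: [-160.23, 160.23], [-39.13, 120.54], [6.94, 153.29], [-79.49, 259.48], [9.18, 160.14], [-161.06, 161.06]. Speed limits (degrees/s): [108.29, 108.29, 127.2, 172.46, 172.46, 172.46].

### API

Orientations are given as a 3x3 rotation matrix whose columns are the frame's x, y, z axes.
In Python, from cell import manip gives the robot as it stands.
- The arm moves only by the shell command python3 -m crank 'ROWS' [FORCE]. ROWS is JSON, a list of rows, each an object with "translation": the shift along the tool's x, y, z in cm, a list of three; "rotation": the turn, a rotation vector about the tool's x, y, z in rad, a list of three; "jaw": the closure, from 0 (fully open) to 1 (shut). A call has 1 to 20 rows; each row is the pose to reach, as a shift and turn from the pose measured when the call began, along the tool's axes at that moment; what a row does not reach only later rows make up. A row lasts 1/10 s, in which the tool goes at most 50 mm and 8.59 degrees, less where a joint would pass 70% of its speed; a pose out of reach is approached as far as the arm can. A call with a gripper value outside its range is refused whole. The fingers move at their own pace and stop on an object; FORCE is the grip in N (left out, the last holds). Time passes only in rows, so rows that repeat a pose let the fingers close. It gives the time, the measured TCP pose, the force and the opening at its end, in the units of the state.
- manip.get_obs(): the state, without advancing time (a new reading comes with each control period).
- manip.camera(name): name is "scene" or "side" or "wrist"; returns the picture (480x640x3 uint8, red, green, blue); there is no depth.
- manip.get_calibration(name): a dict with "intrinsics" (3x3 intrinsics, pixels), "R" (3x3) and "t" (3): a world point X has camera coordinates R X + t. Camera axes: x right, y down, z forward; pixel columns grow to the right and rows downward; lengths in m; the calibration is good to about 2 mm. A picture is of the moment at which its call begins: read the wrist's pose just before it. get_calibration takes no time and is no camera call; for the wrist camera it gives the pose at the moment of the call.
- manip.finish_job(): hands the job in, once; it reports no verdict.
The state is a dict: "t": time; "q": joint angles; "qd": joint speeds; "tau": joint torques, N m; "tcp_pos": TCP position; "ee_rot": TCP orientation; "force": force on the tool from outside, world axes, zero at the start; "moment": the same for the moment, N m; "width": opening from 0.0 (shut) to 1.0 (fully open).
Only numpy, scipy, OpenCV 4.12 (cv2) and the standard library are available. Lean on these libraries where they do the work, as an engineer would, in place of code of your own. Each camera call takes 0.05 s, during which the arm holds its last target. There are 200 camera calls.

### The job

The tall cut vase is finished: push over the hinged paddle of the flip marker standing next to it, half a turn over its pivot, so that it lies fully down on the other side with the diamond face up. Push it gently with the fingers (its thumb tab starts it off), leave the tumbler's marker as it is, and do not move or lift the glass, the stone or the wheel.

Things in the scene. Friction and masses are not known exactly. Their poses are not given: they have to be found in the camera images.
- vase_stand: flip marker beside the tall vase: fixed dark steel base 190 x 110 x 10 mm with two upright posts carrying a horizontal pivot 75 mm above the bench. Origin: centre of the base's underside; z up, y along the pivot, +x the side where the paddle lies at first.
- vase_hinge (a point): middle of the pivot of the vase's marker, 75 mm above the bench, axes as vase_stand. Posts 8 mm thick, 22 mm wide, centred 44 mm either side of it along y, tops 84 mm above the bench; 80 mm clear between them. Under each end of the swing a rest pin, 8 mm thick, 72 mm high, 77 mm from the pivot
- vase_paddle (a joint): angle of the aluminium paddle of the vase's marker about its pivot: 0 = level on the stand's +x side, two-bar face up; pi/2 = upright; pi = level on the -x side, diamond face up. Starts at 0 to 0.3; hard stops at 0 and pi. Stiff friction hinge (about 0.06 N m): it stays wherever it is left and must be pushed all the way. Paddle 0.08 kg.
- vase_edge (a point): middle of the paddle's free edge on the vase's marker, 85 mm from the pivot. The plate is 70 mm wide along the pivot, 6 mm thick, mid-plane through the pivot axis, and spans 5 to 85 mm from it. One face has two raised bars, the other a raised diamond outline (1.5 mm)
- vase_tab (a point): middle of the tip of the thumb tab on the vase's marker, 50 mm from the pivot. The tab, 26 mm wide, 6 mm thick, is one piece with the paddle, between the posts, 135 degrees from the plate and ahead of it in the turning sense: with the paddle at 0 it points up and to the stand's -x side at 45 degrees. Pushing it towards -x and down raises the paddle
- tumbler_stand: identical flip marker, to be left alone, beside the tumbler: fixed dark steel base 190 x 110 x 10 mm with two upright posts carrying a horizontal pivot 75 mm above the bench. Origin: centre of the base's underside; z up, y along the pivot, +x the side where the paddle lies at first.
- tumbler_paddle (a joint): angle of the identical paddle on the tumbler's marker, same meaning; leave it where it is
- tumbler_edge (a point): middle of the free edge of the tumbler marker's paddle, 85 mm from its pivot
- vase: loose tall open vase of greenish cut glass, 150 mm high, 60 mm across the foot and 76 mm at the rim, 0.6 kg, about 170 mm from the middle of its own marker, on the far side from the robot; origin: centre of its underside
- tumbler: loose short ribbed tumbler of the same glass, 60 mm high, 93 mm across, about 170 mm beyond its own marker; origin: centre of its underside
- stone: loose grey dressing stone 30 x 75 x 22 mm on the bench, at the right; origin: centre of its underside
- wheel: loose spare grinding wheel lying flat, 110 mm across, 18 mm thick, 24 mm bore, at the left; origin: centre of its underside
Things that resemble listed ones, but are neither listed nor needed, are in the scene too. What is shaped like the tumbler but blue is not meant.

How it is judged:
By the outcome, as a careful person would: the job done as asked, in the order asked, and still so for the second after the job is handed in, with the robot touching nothing.
It also fails if it takes over 48 s, if anything falls off the work surface, if the arm or the gripper's body presses on something with over 40 N, if the wrist force passes 120 N, or if a joint passes its speed limit or range.

## Working session

There is one attempt and no reset: what is moved stays moved. The work goes in short steps, Python scripts to look and compute and a shell command to move; the robot and the scene stay as the last step left them, time stands still between calls to the robot, and variables do not carry over. Pictures are saved under pics/ and viewed, about 8 in all and at most 12, crops included, and the job is handed in when it is done.

```bash
ls; mkdir -p pics; python3 - <<'E'
from cell import manip
import cv2,numpy as np
for n in ["scene","side"]:
    im=manip.camera(n); cv2.imwrite(f"pics/{n}0.png",im[:,:,::-1])
    c=manip.get_calibration(n); print(n,np.round(c["intrinsics"],1).tolist(),np.round(c["R"],3).tolist(),np.round(c["t"],3).tolist())
o=manip.get_obs();print(o["t"],o["tcp_pos"],np.round(o["ee_rot"],3).tolist(),o["width"],o["force"])
E
```

```text
pics
scene [[531.2, 0.0, 321.9], [0.0, 531.2, 241.3], [0.0, 0.0, 1.0]] [[-0.831, 0.555, 0.018], [0.409, 0.633, -0.657], [-0.376, -0.539, -0.754]] [0.535, -0.239, 1.693]
side [[446.2, 0.0, 319.8], [0.0, 446.2, 240.1], [0.0, 0.0, 1.0]] [[0.836, -0.549, 0.004], [-0.385, -0.592, -0.708], [0.392, 0.59, -0.706]] [-0.521, 0.333, 0.955]
0.1 [0.13928488 0.55765014 0.23075536] [[-0.97, 0.242, -0.0], [0.242, 0.97, -0.001], [0.0, -0.001, -1.0]] 0.9992653033294736 [ 0.14357161  0.85511599 -0.09271351]
```

View pics/scene0.png

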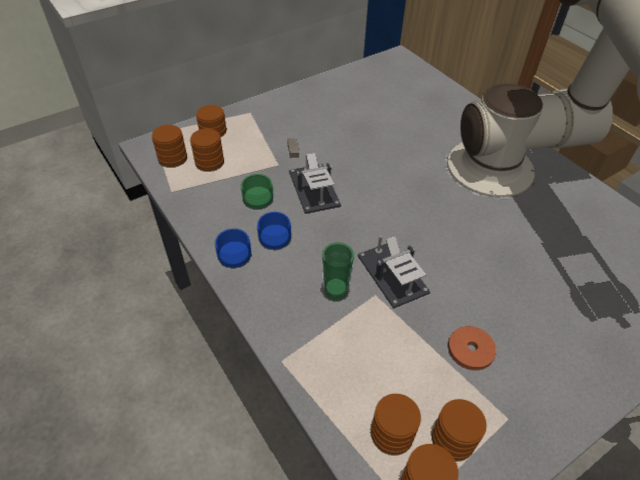

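View pics/side0.png

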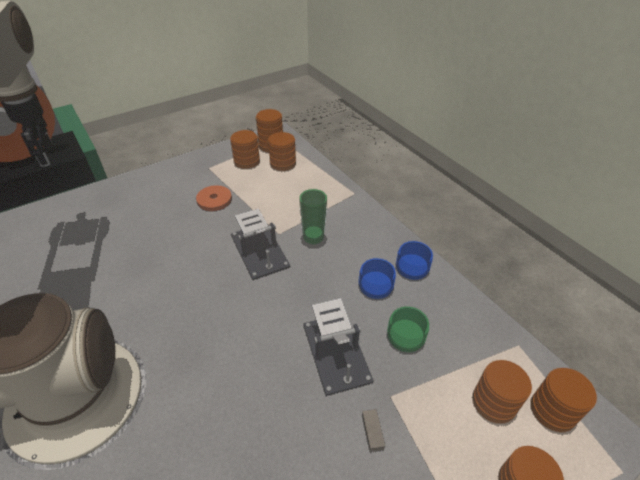

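Candidates: the vase's marker is at scene (395,272) / side (260,240), beside the tall green vase at scene (337,270) / side (313,215). The identical marker at scene (317,185) / side (337,345) stands beside the short green tumbler. I choose the first and check it close up.

```bash
python3 - <<'E'
import cv2,numpy as np
a=cv2.imread("pics/scene0.png")[225:315,350:440];b=cv2.imread("pics/side0.png")[200:280,220:300]
f=lambda i,s:cv2.resize(i,None,fx=s,fy=s,interpolation=cv2.INTER_CUBIC)
A=f(a,4.4444444);B=f(b,5)
def grid(I,x0,y0,s):
    for k in range(0,90,10):
        cv2.putText(I,str(x0+k),(int(k*s),10),0,.35,(0,255,255));cv2.putText(I,str(y0+k),(0,int(k*s)+4),0,.35,(0,255,255))
        cv2.line(I,(int(k*s),12),(int(k*s),18),(0,255,255));cv2.line(I,(26,int(k*s)),(32,int(k*s)),(0,255,255))
grid(A,350,225,4.4444);grid(B,220,200,5)
cv2.imwrite("pics/crop0.png",np.hstack([A,B]))
E
```

```text
(no output)
```

View pics/crop0.png

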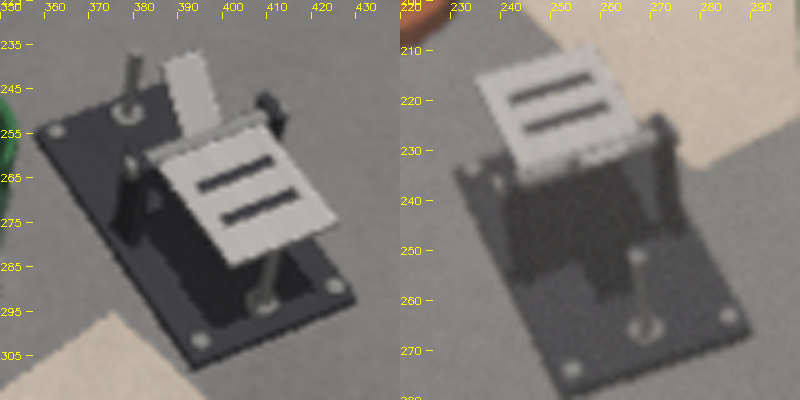

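```bash
cat > fit.py <<'E'
import numpy as np
from cell import manip
from scipy.optimize import least_squares
S=lambda x,y:(350+x/4.44444,225+y/4.44444)
D=lambda x,y:(220+(x-400)/5,200+y/5)
b=lambda x,y:("b",x,y)
obs=[("scene",b(-.095,-.055),S(36,135)),("scene",b(.095,-.055),S(194,365)),("scene",b(.095,.055),S(355,298)),
("side",b(.095,.055),D(455,170)),("side",b(-.095,.055),D(563,396)),("side",b(-.095,-.055),D(750,330)),
("scene",("p",.085,-.035),S(233,265)),("scene",("p",.085,.035),S(337,218)),
("side",("p",.085,.035),D(477,76)),("side",("p",.085,-.035),D(583,47)),
("scene",("t",.05,-.013),S(163,67)),("scene",("t",.05,.013),S(203,53))]
C={n:manip.get_calibration(n) for n in("scene","side")}
def world(p,q):
    x,y,w,th=p;k,r,yy=q
    if k=="b": l=np.array([r,yy,.01])
    else:
        a=th+(3*np.pi/4 if k=="t" else 0); h=.003 if k=="p" else 0
        l=np.array([r*np.cos(a)-h*np.sin(a),yy,.075+r*np.sin(a)+h*np.cos(a)])
    c,s=np.cos(w),np.sin(w)
    return np.array([x+c*l[0]-s*l[1],y+s*l[0]+c*l[1],l[2]])
def proj(n,X):
    c=C[n];v=np.array(c["intrinsics"])@(np.array(c["R"])@X+np.array(c["t"]).ravel());return v[:2]/v[2]
f=lambda p:np.concatenate([proj(n,world(p,q))-np.array(u) for n,q,u in obs])
best=min((least_squares(f,[.5,.2,w,.1],loss="soft_l1") for w in np.arange(-3,3,1)),key=lambda r:r.cost)
p=best.x;print("x y yaw° th rad",np.round(p,4),np.degrees(p[2]));print(np.round(f(p).reshape(-1,2),1).tolist())
print("edge",world(p,("e",.085,0)),"tab",world(p,("t",.05,0)),"x axis",np.cos(p[2]),np.sin(p[2]))
E
python3 fit.py
```

```text
x y yaw° th rad [ 0.532   0.1698 -4.849  -0.0297] -277.8299776163759
[[-0.6, -2.3], [0.2, -0.9], [1.0, -1.2], [-0.6, -2.1], [-0.4, -2.2], [0.6, -2.2], [-0.3, 0.3], [0.6, 1.0], [-0.2, 0.1], [2.1, -1.1], [-0.2, -1.5], [-0.3, -1.6]]
edge [0.54355923 0.25393744 0.07247362] tab [0.52731316 0.13579792 0.11139055] x axis 0.1362339211375888 0.9906766973798653
```

```bash
cat > to.py <<'E'
# shift (cm, tool axes) and turn to reach stand-local points (x,y,z), tool x along stand x
import sys,json,numpy as np
from cell import manip
from scipy.spatial.transform import Rotation as R
P=np.array([.532,.170]);w=np.radians(82.2)
o=manip.get_obs();p=np.array(o["tcp_pos"]);E=np.array(o["ee_rot"])
X=np.array([np.cos(w),np.sin(w),0]);Z=np.array([0,0,-1.]);T=np.c_[X,np.cross(Z,X),Z]
W=np.array([[X[0],-X[1]],[X[1],X[0]]])
loc=W.T@(p[:2]-P);print("t",round(o["t"],2),"local",np.round([*loc,p[2]],4),"F",np.round(o["force"],1),"w",round(o["width"],2),"rot",np.round(R.from_matrix(E.T@T).as_rotvec(),3))
for a in sys.argv[1:]:
    l=np.array(json.loads(a));g=np.r_[P+W@l[:2],l[2]]
    print(a,np.round(E.T@(g-p)*100,2).tolist())
E
python3 to.py '[0.0,0,0.23]'
```

```text
t 0.1 local [0.3308 0.4417 0.2308] F [ 0.1  0.9 -0.1] w 1.0 rot [-1.000e-03  1.000e-03  1.462e+00]
[0.0,0,0.23] [-47.5, -28.09, 0.1]
```

```bash
python3 -m crank '[{"translation":[-0.9,-0.5,0],"rotation":[0,0,0.05],"jaw":1},{"translation":[-2.7,-1.6,0],"rotation":[0,0,0.12],"jaw":1},{"translation":[-5.1,-3,0],"rotation":[0,0,0.2],"jaw":1},{"translation":[-8,-4.7,0],"rotation":[0,0,0.3],"jaw":1},{"translation":[-11,-6.5,0],"rotation":[0,0,0.4],"jaw":1},{"translation":[-14,-8.3,0],"rotation":[0,0,0.5],"jaw":1},{"translation":[-17,-10.1,0],"rotation":[0,0,0.6],"jaw":1},{"translation":[-20,-11.8,0],"rotation":[0,0,0.7],"jaw":1},{"translation":[-23,-13.6,0],"rotation":[0,0,0.8],"jaw":1},{"translation":[-26,-15.4,0],"rotation":[0,0,0.9],"jaw":1},{"translation":[-29,-17.1,0],"rotation":[0,0,1.0],"jaw":1},{"translation":[-32,-18.9,0],"rotation":[0,0,1.1],"jaw":1},{"translation":[-35,-20.7,0],"rotation":[0,0,1.2],"jaw":1},{"translation":[-38,-22.5,0],"rotation":[0,0,1.3],"jaw":1},{"translation":[-41,-24.2,0],"rotation":[0,0,1.4],"jaw":1},{"translation":[-43.7,-25.8,0],"rotation":[0,0,1.46],"jaw":1},{"translation":[-45.7,-27,0],"rotation":[0,0,1.46],"jaw":1},{"translation":[-47,-27.8,0],"rotation":[0,0,1.46],"jaw":1},{"translation":[-47.5,-28.1,0],"rotation":[0,0,1.46],"jaw":1},{"translation":[-47.5,-28.1,0],"rotation":[0,0,1.46],"jaw":1}]' 20; python3 to.py '[0,0,0.115]'; python3 - <<'E'
from cell import manip
import cv2,numpy as np
exec(open("fit.py").read().split("f=lambda")[0])
C["wrist"]=manip.get_calibration("wrist")
im=np.ascontiguousarray(manip.camera("wrist")[:,:,::-1])
p=[.532,.170,np.radians(82.2),0.0]
for q in [b(x,y) for x in(-.095,.095) for y in(-.055,.055)]+[("p",.085,-.035),("p",.085,.035),("t",.05,-.013),("t",.05,.013)]:
    u=proj("wrist",world(p,q)); print(q,np.round(u)); cv2.drawMarker(im,tuple(int(v) for v in u),(0,0,255),0,12)
cv2.imwrite("pics/wrist1.png",im)
E
```

```text
t: 2.1
tcp_pos: [0.532, 0.1699, 0.2308]
ee_rot: [[0.134, 0.991, -0.001], [0.991, -0.134, -0.001], [-0.001, -0.001, -1.0]]
force: [0.1, 0.9, -0.8]
width: -0.0
t 2.1 local [-1.000e-04 -0.000e+00  2.308e-01] F [ 0.1  0.9 -0.8] w -0.0 rot [-0.001  0.001  0.002]
[0,0,0.115] [0.02, 0.01, 11.58]
('b', -0.095, -0.055) [360. 290.]
('b', -0.095, 0.055) [265. 290.]
('b', 0.095, -0.055) [367. 115.]
('b', 0.095, 0.055) [257. 115.]
('p', 0.085, -0.035) [355. 122.]
('p', 0.085, 0.035) [269. 122.]
('t', 0.05, -0.013) [328. 274.]
('t', 0.05, 0.013) [296. 274.]
```

View pics/wrist1.png

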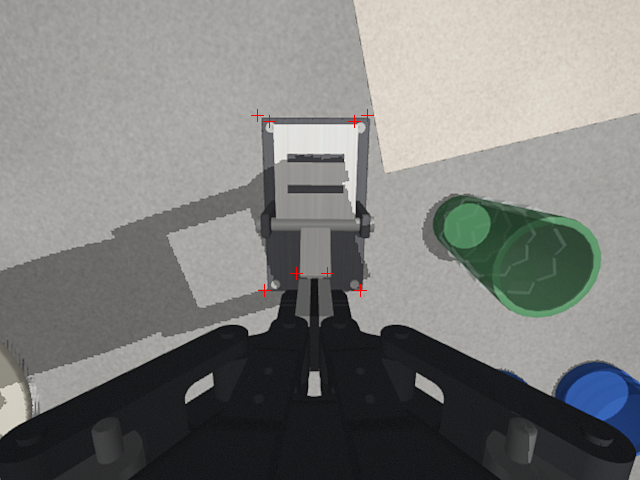

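The markers overlay the vase's stand within about 3 px: base corners at (262,118), (368,119) and (362,290), paddle flat with its edge at row 122. The tall vase to the right is clear of it. Now I lower between plate and tab and push the tab.

```bash
python3 -m crank '[{"translation":[0,0,0.6],"rotation":[0,0,0],"jaw":1},{"translation":[0,0,2],"rotation":[0,0,0],"jaw":1},{"translation":[0,0,4],"rotation":[0,0,0],"jaw":1},{"translation":[0,0,6],"rotation":[0,0,0],"jaw":1},{"translation":[0,0,8],"rotation":[0,0,0],"jaw":1},{"translation":[0,0,10],"rotation":[0,0,0],"jaw":1},{"translation":[0,0,11.5],"rotation":[0,0,0],"jaw":1},{"translation":[0,0,12.3],"rotation":[0,0,0],"jaw":1},{"translation":[0,0,12.3],"rotation":[0,0,0],"jaw":1},{"translation":[-0.4,0,12.4],"rotation":[0,0,0],"jaw":1},{"translation":[-0.9,0,12.5],"rotation":[0,0,0],"jaw":1},{"translation":[-1.4,0,12.6],"rotation":[0,0,0],"jaw":1},{"translation":[-1.8,0,12.9],"rotation":[0,0,0],"jaw":1},{"translation":[-2.2,0,13.3],"rotation":[0,0,0],"jaw":1},{"translation":[-2.5,0,13.8],"rotation":[0,0,0],"jaw":1},{"translation":[-2.7,0,14.3],"rotation":[0,0,0],"jaw":1},{"translation":[-2.9,0,14.8],"rotation":[0,0,0],"jaw":1},{"translation":[-3.1,0,15.2],"rotation":[0,0,0],"jaw":1},{"translation":[-3.1,0,15.3],"rotation":[0,0,0],"jaw":1},{"translation":[-3.1,0,15.3],"rotation":[0,0,0],"jaw":1}]'; python3 to.py '[-0.037,0,0.066]'
cat > look.py <<'E'
import sys,cv2,numpy as np
from cell import manip
a=manip.camera("scene")[205:315,330:450,::-1];b=manip.camera("side")[175:285,200:320,::-1]
f=lambda i:cv2.resize(i,None,fx=3.33,fy=3.33,interpolation=cv2.INTER_CUBIC)
cv2.imwrite(sys.argv[1],np.hstack([f(a),f(b)]))
E
python3 look.py pics/l2.png
```

```text
t: 4.15
tcp_pos: [0.5272, 0.1395, 0.0776]
ee_rot: [[0.133, 0.991, -0.001], [0.991, -0.133, -0.001], [-0.001, -0.001, -1.0]]
force: [0.0, -1.3, -0.1]
width: 0.002
t 4.15 local [-0.0309  0.0006  0.0776] F [ 0.  -1.3 -0.1] w 0.0 rot [-0.001  0.001  0.002]
[-0.037,0,0.066] [-0.61, 0.06, 1.17]
```

View pics/l2.png

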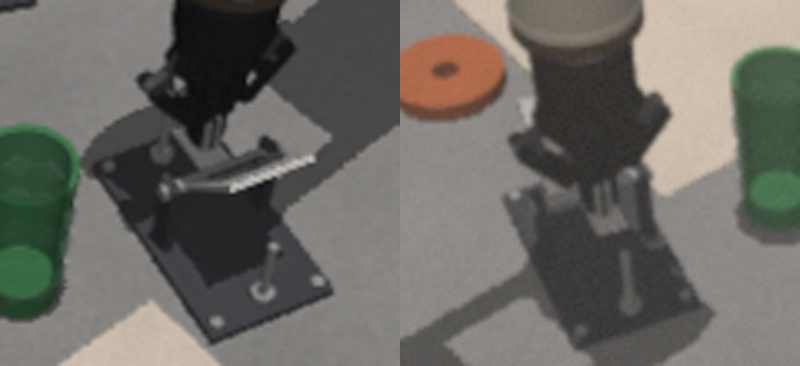

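Paddle is about 45° up (scene crop: free edge at (275,172)), nothing else disturbed. Continue down, then retreat up and over to the +x side.

```bash
python3 -m crank '[{"translation":[-0.3,0,0.3],"rotation":[0,0,0],"jaw":1},{"translation":[-0.6,0,0.7],"rotation":[0,0,0],"jaw":1},{"translation":[-0.7,0,1.1],"rotation":[0,0,0],"jaw":1},{"translation":[-0.7,0,1.3],"rotation":[0,0,0],"jaw":1},{"translation":[-0.7,0,1.3],"rotation":[0,0,0],"jaw":1},{"translation":[-0.7,0,0.8],"rotation":[0,0,0],"jaw":1},{"translation":[-0.7,0,-1],"rotation":[0,0,0],"jaw":1},{"translation":[-0.7,0,-3.5],"rotation":[0,0,0],"jaw":1},{"translation":[-0.7,0,-6.5],"rotation":[0,0,0],"jaw":1},{"translation":[-0.7,0,-9.5],"rotation":[0,0,0],"jaw":1},{"translation":[-0.7,0,-12],"rotation":[0,0,0],"jaw":1},{"translation":[-0.5,0,-13],"rotation":[0,0,0],"jaw":1},{"translation":[1,0,-13.2],"rotation":[0,0,0],"jaw":1},{"translation":[3.5,0,-13.2],"rotation":[0,0,0],"jaw":1},{"translation":[6.5,0,-13.2],"rotation":[0,0,0],"jaw":1},{"translation":[9.5,0,-13.2],"rotation":[0,0,0],"jaw":1},{"translation":[11.5,0,-13.2],"rotation":[0,0,0],"jaw":1},{"translation":[12,0,-13.2],"rotation":[0,0,0],"jaw":1},{"translation":[12,0,-13.2],"rotation":[0,0,0],"jaw":1}]'; python3 to.py '[0.09,0,0.125]' '[0.015,0,0.125]'; python3 look.py pics/l3.png
```

```text
t: 6.15
tcp_pos: [0.5429, 0.2595, 0.2084]
ee_rot: [[0.132, 0.991, -0.003], [0.991, -0.132, -0.001], [-0.002, -0.003, -1.0]]
force: [0.2, -0.7, -0.2]
width: 0.005
t 6.15 local [0.0901 0.0013 0.2084] F [ 0.2 -0.7 -0.2] w 0.01 rot [-0.003  0.002  0.004]
[0.09,0,0.125] [0.0, 0.15, 8.34]
[0.015,0,0.125] [-7.5, 0.12, 8.35]
```

View pics/l3.png

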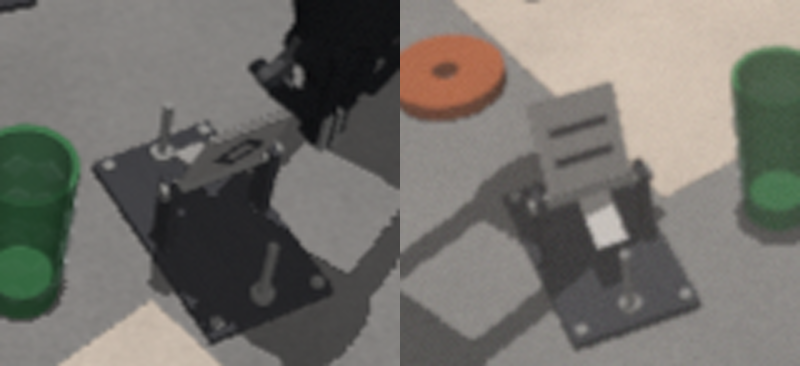

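```bash
python3 -m crank '[{"translation":[0,0,1],"rotation":[0,0,0],"jaw":1},{"translation":[0,0,3],"rotation":[0,0,0],"jaw":1},{"translation":[0,0.1,5.5],"rotation":[0,0,0],"jaw":1},{"translation":[0,0.1,7.3],"rotation":[0,0,0],"jaw":1},{"translation":[-0.5,0.1,7.8],"rotation":[0,0,0],"jaw":1},{"translation":[-2,0.1,7.8],"rotation":[0,0,0],"jaw":1},{"translation":[-3.5,0.1,7.8],"rotation":[0,0,0],"jaw":1},{"translation":[-4.5,0.1,7.8],"rotation":[0,0,0],"jaw":1},{"translation":[-5.3,0.1,7.8],"rotation":[0,0,0],"jaw":1},{"translation":[-6,0.1,7.8],"rotation":[0,0,0],"jaw":1},{"translation":[-6.7,0.1,7.8],"rotation":[0,0,0],"jaw":1},{"translation":[-7.4,0.1,7.8],"rotation":[0,0,0],"jaw":1},{"translation":[-8.2,0.1,7.9],"rotation":[0,0,0],"jaw":1},{"translation":[-8.9,0.1,7.9],"rotation":[0,0,0],"jaw":1},{"translation":[-9.6,0.1,8.1],"rotation":[0,0,0],"jaw":1},{"translation":[-10.3,0.1,8.4],"rotation":[0,0,0],"jaw":1},{"translation":[-10.9,0.1,8.7],"rotation":[0,0,0],"jaw":1},{"translation":[-11.5,0.1,9.1],"rotation":[0,0,0],"jaw":1},{"translation":[-11.5,0.1,9.1],"rotation":[0,0,0],"jaw":1}]'; python3 to.py '[-0.0344,0,0.1064]' '[-0.041,0,0.0936]' '[-0.044,0,0.0795]' ; python3 look.py pics/l4.png
```

```text
t: 8.15
tcp_pos: [0.5283, 0.1433, 0.1175]
ee_rot: [[0.134, 0.991, -0.003], [0.991, -0.134, -0.002], [-0.002, -0.003, -1.0]]
force: [0.4, -1.0, -0.1]
width: 0.004
t 8.15 local [-0.027   0.      0.1175] F [ 0.4 -1.  -0.1] w 0.0 rot [-0.003  0.002  0.002]
[-0.0344,0,0.1064] [-0.74, 0.0, 1.12]
[-0.041,0,0.0936] [-1.4, 0.01, 2.4]
[-0.044,0,0.0795] [-1.69, 0.01, 3.81]
```

View pics/l4.png

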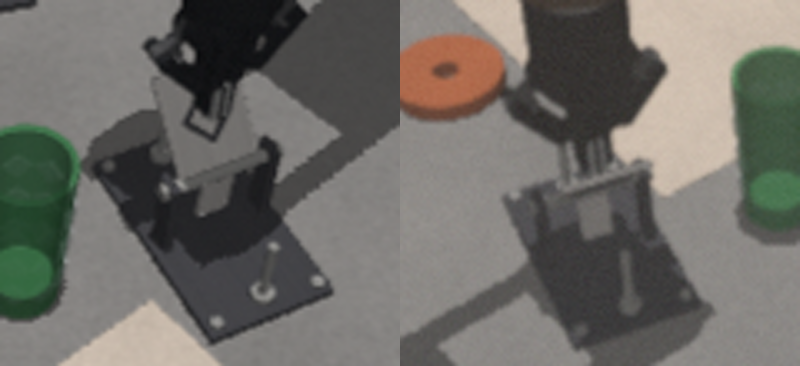

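The paddle is at about 135°, diamond face showing under the fingertip. I continue down to the stop.

```bash
python3 -m crank '[{"translation":[-0.4,0,0.5],"rotation":[0,0,0],"jaw":1},{"translation":[-0.8,0,1.1],"rotation":[0,0,0],"jaw":1},{"translation":[-1.1,0,1.7],"rotation":[0,0,0],"jaw":1},{"translation":[-1.5,0,2.3],"rotation":[0,0,0],"jaw":1},{"translation":[-1.9,0,2.8],"rotation":[0,0,0],"jaw":1},{"translation":[-2.2,0,3.2],"rotation":[0,0,0],"jaw":1},{"translation":[-2.4,0,3.5],"rotation":[0,0,0],"jaw":1},{"translation":[-2.6,0,3.7],"rotation":[0,0,0],"jaw":1},{"translation":[-2.6,0,3.8],"rotation":[0,0,0],"jaw":1},{"translation":[-2.6,0,3.8],"rotation":[0,0,0],"jaw":1}]'; python3 to.py
```

```text
t: 9.25
tcp_pos: [0.525, 0.1181, 0.0801]
ee_rot: [[0.134, 0.991, -0.002], [0.991, -0.134, -0.001], [-0.002, -0.002, -1.0]]
force: [-0.4, -0.3, -0.0]
width: 0.001
t 9.25 local [-0.0524 -0.0001  0.0801] F [-0.4 -0.3 -0. ] w 0.0 rot [-0.002  0.002  0.002]
```

```bash
python3 -m crank '[{"translation":[-0.3,0,0.1],"rotation":[0,0,0],"jaw":1},{"translation":[-0.5,0,0.15],"rotation":[0,0,0],"jaw":1},{"translation":[-0.5,0,0.15],"rotation":[0,0,0],"jaw":1}]'; python3 -m crank '[{"translation":[0,0,0.1],"rotation":[0,0,0],"jaw":1},{"translation":[0,0,0.1],"rotation":[0,0,0],"jaw":1}]'
```

```text
t: 9.55
tcp_pos: [0.5243, 0.1129, 0.0786]
ee_rot: [[0.134, 0.991, -0.002], [0.991, -0.134, -0.001], [-0.002, -0.002, -1.0]]
force: [-0.2, 0.4, 0.3]
width: 0.001
t: 9.75
tcp_pos: [0.5244, 0.1129, 0.078]
ee_rot: [[0.134, 0.991, -0.002], [0.991, -0.134, -0.001], [-0.002, -0.002, -1.0]]
force: [-1.1, 0.2, 5.5]
width: 0.002
```

```bash
python3 -m crank '[{"translation":[0,0,0.1],"rotation":[0,0,0],"jaw":1},{"translation":[0,0,0.1],"rotation":[0,0,0],"jaw":1}]'; python3 -m crank '[{"translation":[0,0,-0.5],"rotation":[0,0,0],"jaw":1},{"translation":[0,0,-2],"rotation":[0,0,0],"jaw":1},{"translation":[0,0,-4.5],"rotation":[0,0,0],"jaw":1},{"translation":[0,0,-7.5],"rotation":[0,0,0],"jaw":1},{"translation":[0,0,-10.5],"rotation":[0,0,0],"jaw":1},{"translation":[0,0,-13],"rotation":[0,0,0],"jaw":1},{"translation":[2,0,-14.5],"rotation":[0,0,0],"jaw":1},{"translation":[5,0,-15],"rotation":[0,0,0],"jaw":1},{"translation":[8,0,-15],"rotation":[0,0,0],"jaw":1},{"translation":[12,0,-15],"rotation":[0,0,0],"jaw":1},{"translation":[16,0,-15],"rotation":[0,0,0],"jaw":1},{"translation":[19,0,-15],"rotation":[0,0,0],"jaw":1},{"translation":[20,0,-15],"rotation":[0,0,0],"jaw":1},{"translation":[20,0,-15],"rotation":[0,0,0],"jaw":1}]'; python3 look.py pics/l5.png; python3 - <<'E'
from cell import manip
import cv2
cv2.imwrite("pics/scene5.png",manip.camera("scene")[:,:,::-1])
E
```

```text
t: 9.95
tcp_pos: [0.5246, 0.1128, 0.0778]
ee_rot: [[0.134, 0.991, -0.001], [0.991, -0.134, -0.002], [-0.002, -0.001, -1.0]]
force: [-5.2, -0.7, 12.7]
width: -0.002
t: 11.35
tcp_pos: [0.5514, 0.3122, 0.227]
ee_rot: [[0.132, 0.991, -0.002], [0.991, -0.132, -0.002], [-0.002, -0.002, -1.0]]
force: [-0.4, 0.1, 0.1]
width: 0.001
```

View pics/l5.png

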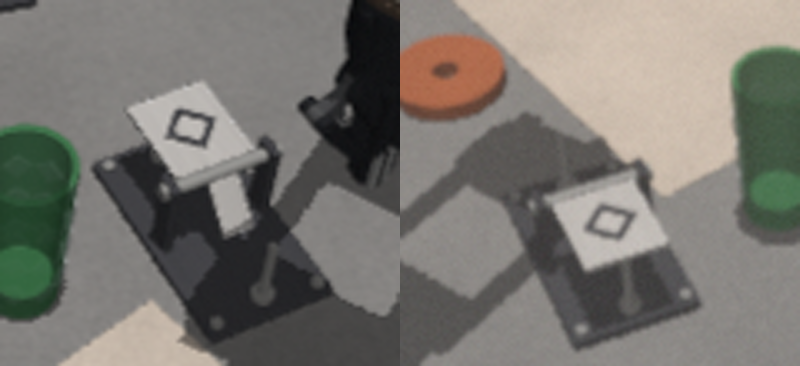

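View pics/scene5.png

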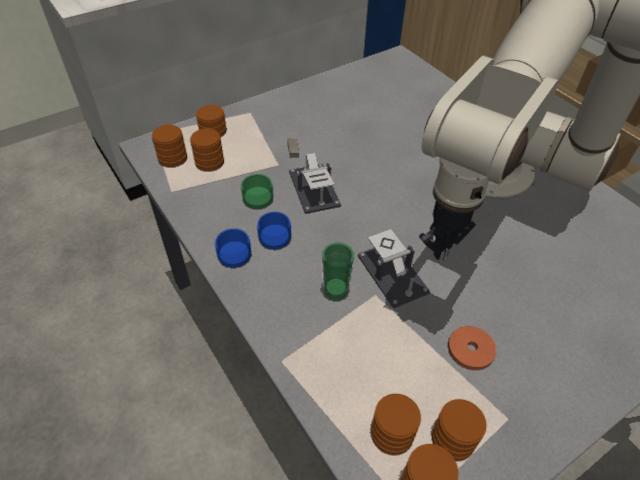

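The paddle lies down with the diamond up (scene (388,243)). The tumbler's marker, the glasses, stone and wheel are where they were. One numeric check of the angle before handing in.

```bash
python3 - <<'E'
exec(open("fit.py").read().split("f=lambda")[0])
import cv2
O=[("scene",-.035,(368.4,236.5)),("scene",.035,(392.2,229.6)),("side",.035,(256.5,256.1)),("side",-.035,(280.5,247.1))]
def W(p,y):
    x0,y0,th=p;w=np.radians(82.2);r=.085
    lx=r*np.cos(th)+.003*np.sin(th);lz=.075+r*np.sin(th)-.003*np.cos(th)
    c,s=np.cos(w),np.sin(w);return np.array([x0+c*lx-s*y,y0+s*lx+c*y,lz])
g=lambda p:np.concatenate([proj(n,W(p,y))-np.array(u) for n,y,u in O])
print(np.round(g([.532,.17,np.pi]),1));r=least_squares(g,[.532,.17,3.0]);print(r.x,np.round(r.fun,1))
a=cv2.imread("pics/scene0.png").astype(int);b=cv2.imread("pics/scene5.png").astype(int);d=abs(a-b).max(2)
for n,(x,y,w,h) in dict(vase=(320,240,36,60),tumbler=(240,174,34,36),tmark=(288,152,54,60),stone=(285,136,16,24),wheel=(446,325,52,45)).items(): print(n,np.percentile(d[y:y+h,x:x+w],[50,98]))
E
```

```text
[-0.4  0.1 -1.1 -1.4 -0.9 -1.6  0.4 -1. ]
[0.53074199 0.16993163 3.18530065] [-0.2  0.8 -0.9 -0.7 -1.2 -0.4  0.1  0.3]
vase [3. 5.]
tumbler [3. 4.]
tmark [3. 5.]
stone [3. 5.]
wheel [4. 5.]
```

```bash
python3 -c "
from cell import manip
print(manip.get_obs()['t']);print(manip.finish_job())"
```

```text
11.5
the job is handed in; nothing more can be done
None
```

The paddle of the vase's marker now lies fully down on the other side with the diamond face up, and I handed the job in at 11.5 s.

I closed the fingers, pushed the thumb tab until the paddle stood at about 65°, then went round and pushed the plate over to its stop. The highest force read was about 14 N, in the final press against the stop.

- **Paddle angle:** a fit to the free-edge corners in both cameras gave 3.19 rad. That is 0.04 rad past the stop at pi, so it is within the fit's error. The last press also stopped at the expected height, 78 mm.
- **Other things:** comparing the scene camera's pictures before and after showed only noise over the vase, tumbler, tumbler's marker, stone and wheel.
- **Disagreement:** my first fit of the stand missed its base corners by about 2 px. The wrist camera then showed an offset of about 3 mm, which did no harm.

The gripper ended clear of everything.

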